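# Free the masking tape roll and seat it in the spring stop

### The job

Slide the beige masking tape roll out of the cluster it is touching, keeping it flat on the bench and leaving the green tin, the black tape and the cork sanding block where they are. Then slide it squarely into the middle of the blue V of the adjustable stop and press until the sprung V visibly gives, about half of its travel and never hard against its end, hold it there for a moment, ease off and leave the roll lying against the V.

Things in the scene. Friction and masses are not known exactly. Their poses are not given: they have to be found in the camera images.
- roll: beige masking tape roll lying flat: ring, 104 mm outside, hole 74 mm, 25 mm high, 0.1 to 0.17 kg, loose. Origin: centre of the underside. Shut fingertips in the hole can draw it along from inside. The green tin and the black tape touch its own -x half; its own +x points straight away from both. Pressed from inside, it clings to the fingers: ease off before lifting them out. Sliding takes 0.5 to 2 N.
- wax: round green wax tin, 70 mm diameter, 38 mm high, loose, touching the roll; origin at the centre of the underside. To stay where it is.
- black: black insulating tape roll lying flat, 66 mm diameter, 19 mm high, loose, touching the roll; origin at the centre of the underside. To stay where it is.
- block: cork sanding block, 66 (own x) x 100 (own y) x 27 (z) mm, loose, touching the black tape with a long side; origin at the centre of the underside. To stay where it is.
- stop: adjustable stop fixed to the bench: grey clamp housing 40 x 44 mm, 44 mm high, black knob on top (to 68 mm), dark foot plate 64 mm wide. Origin: middle of the housing's front face, at bench level; own +x is the pressing direction (from the front into the housing), y across, z up. A square rod reaches out of the front along -x with a blue V pad at its end, opening to -x.
- stop_v (a point): point on the bench 46 mm in front of the housing: MIDDLE of the range of settings, not the pad itself (axes as stop). The clamped rod is set at random and not reported: the bottom of the V is up to 22 mm nearer or farther along x, so find it by feel. V: 86 mm wide, 4 to 28 mm high, arms slope 20 degrees; the centre of a seated roll is 55 mm in front of the V's bottom.
- stop_spring (a point): point at mid height (16 mm) over stop_v, for the pad's behaviour: the V gives along the stop's +x against a spring, 2.5 N per mm from the first touch, 6 mm of travel, then hard (15 N there). About 7 to 9 N is a good press; over 16.5 N damages it. Eased off slowly, the V follows the roll out and stays lightly in touch; if the fingers hook the roll back it parts from the V.

How it is judged (in metres and radians):
On the way, in this order (a step that is already met when the one before it is completed fails the run):
1. the masking tape roll is clear of the green tin and the black tape by about 25 mm each, flat on the bench (horizontal distance between roll and wax above 0.112 m and horizontal distance between roll and black above 0.11 m and height (world z) of roll below 0.008 m), for 0.1 s.
2. the roll is pressed into the V with more than 5 N for 0.3 s, within 8 mm of the V's middle (contact force between roll and stop above 5 N and y of roll in the frame of stop between -0.008 and 0.008 m), for 0.3 s.
At the end, for the whole second after the job is handed in: The roll lies flat and still on the bench, still touching the V, its centre within 10 mm of the V's middle line and 65 to 135 mm in front of the stop's housing, more than about 25 mm clear of the green tin and the black tape; these two and the sanding block are each within 10 mm of where it began (horizontal distance between roll and wax above 0.112 m and horizontal distance between roll and black above 0.11 m and contact force between roll and stop above 0.03 N and y of roll in the frame of stop between -0.01 and 0.01 m and x of roll in the frame of stop between -0.135 and -0.065 m and height (world z) of roll below 0.004 m and angle between roll's own z axis and vertical below 0.08 rad and linear speed of roll below 0.01 m/s and distance of each of wax, black, block from where it was at the start of the episode below 0.01 m).
It fails at once if the roll is forced into the stop with more than 16.5 N (contact force between roll and stop above 16.5 N).
It fails at once if the roll is lifted off the bench by more than 12 mm (height (world z) of roll above 0.012 m).
It fails at once if the green tin, the black tape or the sanding block is moved by more than 10 mm (distance of any of wax, black, block from where it was at the start of the episode above 0.01 m).
It also fails if it takes over 56 s, if anything falls off the work surface, if the arm or the gripper's body presses on something with over 40 N, if the wrist force passes 120 N, or if a joint passes its speed limit or range.

### The arm

A 7-joint arm with a two-finger parallel gripper is mounted at the origin on the work surface; the furniture and walls round the work are solid. World frame = base frame: x ahead of the robot, y to its left, z up, the work surface at z = 0. Lengths are in m, angles in degrees, forces in N, time in s.
With the tool pointing down it reaches from about 0.425 to 0.875 m from the base axis. Payload 4.7 kg.
Tool frame: the origin (TCP) lies on the centre line of the jaws, within the pads' length; the fingertips stand 8 mm ahead of it and the grasp point (between the pads) lies 11 mm behind it; z points along the fingers, y is the direction in which the jaws open and shut (so a half turn about z gives the same grasp; the last joint's range is limited). The gripper opens to 87 mm and grips with 3 to 60 N. Pads are 19 mm wide; open, the fingers measure 117 mm over their backs; the gripper's body (75 mm by 190 mm) begins 51 mm behind the grasp point.
Start: joints at [-70.755, 18.392, -4.016, 83.108, 1.295, 78.541, -3.26], TCP at [0.206, 0.617, 0.231] pointing down, gripper open.
Joint ranges: [-163.93, 163.93], [-17.29, 119.83], [-79.2, 71.16], [3.27, 140.29], [-89.18, 269.18], [5.43, 117.66], [-154.24, 154.24]. Speed limits (degrees/s): [147.25, 147.25, 180, 180, 180, 180, 180].

### API

Orientations are given as [roll, pitch, yaw] about the fixed x, y, z axes, in that order (R = Rz(yaw) Ry(pitch) Rx(roll)).
In Python, from cell import env gives the robot as it stands. The module is installed in compiled form; this text tells all that it offers.
- The arm moves only by the tool move_arm, never from a script. Its argument "steps" is a list of rows, each a list of 2 entries, a list of its own where there are three numbers: the shift along the tool's x, y, z in m, then the turn about the tool's z in rad. A call has 1 to 20 rows; each row is the pose to reach, as a shift and turn from the pose commanded when the call began, along the tool's axes at that moment; what a row does not reach only later rows make up. A row lasts 1/8 s, in which the tool goes at most 62.5 mm and 10.7 degrees, less where a joint would pass 70% of its speed; a pose out of reach is approached as far as the arm can. A call with a gripper value outside its range is refused whole. "hand" is the closure, from -1 (fully open) to 1 (shut), set as the call begins (left out, the last holds). The fingers move at their own pace and stop on an object; "squeeze" is the grip in N (left out, the last holds). Time passes only in rows, so rows that repeat a pose let the fingers close. It gives the time, the measured TCP pose, the force and the opening at its end, in the units of the state.
- env.get_obs(): the state, without advancing time (a new reading comes with each control period).
- env.read_camera(name): name is "scene" or "top" or "wrist"; returns (picture, depth): 384x512x3 uint8, red, green, blue; 384x512 float32, m along the optical axis (not along the pixel's ray), 0 where there is no reading.
- env.calibration(name): a dict with "intrinsics" (3x3 intrinsics, pixels), "position" and "orientation" of the camera in the world; the wrist camera has in their place "mount" (4x4, takes a point from camera to tool coordinates, whose origin is the TCP and whose axes are the flange's). Camera axes: x right, y up, looking along -z (the intrinsics and any distortion apply to the point x, -y, -z); pixel columns grow to the right and rows downward; lengths in m; the calibration is good to about 2 mm. A picture is of the moment at which its call begins: read the wrist's pose just before it. calibration takes no time and is no camera call.
- env.sign_off(): hands the job in, once; it reports no verdict.
Trained networks look in the newest picture that a camera, given by its name, has taken for a name from the list of things; names that differ only in an ending like _2 or _b are one class to them, and where a whole thing is asked for, a point or a joint stands for the part that bears it (a point fixed in the world has none). Each returns a list of dicts, best first, with "conf" (0 to 1); they miss things now and then, are a little off and sometimes report something else, mostly with a low value. They report only what shows in the picture. A call takes as long as a camera call.
- env.cut_out(camera, query): "region" (384x512 bool, what is visible of it) and "uv" ([column, row] in pixels, amid what is visible of it).
The state is a dict: "time_s": time; "qpos": joint angles; "joint_velocities": joint speeds; "effort": joint torques, N m; "tool_pos": TCP position; "tool_rot": TCP orientation; "force": force on the tool from outside, world axes, zero at the start; "wrist_torque": the same for the moment, N m; "grip_width": finger opening in m.
Only numpy, scipy, OpenCV 4.12 (cv2) and the standard library are available. Lean on these libraries where they do the work, as an engineer would, in place of code of your own. Each camera call takes 0.05 s, during which the arm holds its last target. There are 200 camera calls.

## Working session

There is one attempt and no reset: what is moved stays moved. The work goes in short steps, Python scripts to look and compute and a tool call to move; the robot and the scene stay as the last step left them, time stands still between calls to the robot, and variables do not carry over. Pictures are saved under pics/ and viewed, about 8 in all and at most 12, crops included, and the job is handed in when it is done.

Besides the shell and the picture viewer there is one more tool, called after "Emit:" as name([rows], argument=value, ...), one row to a line, values as JSON. move_arm: Moves the arm, as the interface text tells. Its arguments: {"type":"object","properties":{"steps":{"type":"array"},"hand":{"type":"number"},"squeeze":{"type":"number"}},"required":["steps"]}

```bash
mkdir -p pics
cat > h.py <<'E'
import numpy as np, cv2
from cell import env
from scipy.spatial.transform import Rotation as R
def rot(o):
    o=np.asarray(o,float)
    if o.shape==(3,3): return o
    return R.from_euler('xyz',o,degrees=True).as_matrix() if o.size==3 else R.from_quat(o).as_matrix()
def cloud(cam,depth,mask=None):
    c=env.calibration(cam);K=np.array(c["intrinsics"])
    v,u=np.nonzero((depth>0)&(mask if mask is not None else True))
    d=depth[v,u];P=np.c_[(u-K[0,2])/K[0,0]*d,-(v-K[1,2])/K[1,1]*d,-d]
    return P@rot(c["orientation"]).T+np.array(c["position"])
E
python3 - <<'E'
from h import *
o=env.get_obs();print({k:o[k] for k in("time_s","tool_pos","tool_rot","force","grip_width")})
print(env.calibration("top"))
for cam in("top","scene"):
    im,d=env.read_camera(cam);cv2.imwrite(f"pics/{cam}0.png",im[...,::-1])
    for n in("roll","wax","black","block","stop"):
        for r in env.cut_out(cam,n)[:2]:
            P=cloud(cam,d,r["region"])
            print(cam,n,round(r["conf"],2),np.round(r["uv"]),len(P),np.round(np.median(P,0),3),np.round(np.percentile(P,2,axis=0),3),np.round(np.percentile(P,98,axis=0),3))
E
```

```text
{'time_s': 0.0, 'tool_pos': array([0.20545684, 0.61610182, 0.22946273]), 'tool_rot': array([-1.79890170e+02,  6.89156958e-03,  1.61565055e+02]), 'force': array([ 0.62429708,  0.57624683, -0.60118061]), 'grip_width': 0.08682672374035114}
{'intrinsics': array([[458.0115117 ,   0.        , 253.02658913],
       [  0.        , 458.0115117 , 190.4722702 ],
       [  0.        ,   0.        ,   1.        ]]), 'position': array([ 0.35555812, -0.20533093,  0.89997149]), 'orientation': array([  6.49959337,   0.82547653, -90.49866216])}
top roll 0.93 [249. 213.] 1079 [ 0.391 -0.211  0.025] [ 0.342 -0.26   0.009] [ 0.437 -0.163  0.028]
top wax 0.66 [293. 262.] 1134 [ 0.316 -0.259  0.038] [ 0.283 -0.291  0.034] [ 0.347 -0.228  0.041]
top black 0.77 [227. 222.] 797 [ 0.409 -0.129  0.019] [ 0.378 -0.16  -0.002] [ 0.438 -0.099  0.022]
top block 0.8 [188. 233.] 1780 [ 0.377 -0.07   0.028] [ 0.33  -0.111  0.002] [ 0.423 -0.029  0.031]
top stop 0.65 [316. 117.] 1435 [ 0.594 -0.319  0.028] [ 0.512 -0.362  0.001] [ 0.641 -0.264  0.069]
scene roll 0.63 [241. 198.] 1191 [ 0.393 -0.204  0.023] [ 0.337 -0.262  0.001] [ 0.434 -0.163  0.026]
scene wax 0.74 [216. 236.] 1077 [ 0.307 -0.264  0.037] [ 0.28  -0.292  0.009] [ 0.343 -0.229  0.039]
scene black 0.81 [211. 182.] 492 [ 0.408 -0.126  0.018] [ 0.375 -0.154  0.001] [ 0.436 -0.099  0.02 ]
scene block 0.89 [188. 180.] 1287 [ 0.368 -0.078  0.026] [ 0.324 -0.115  0.001] [ 0.429 -0.03   0.029]
scene stop 0.9 [350. 191.] 1069 [ 0.597 -0.336  0.027] [ 0.557 -0.362 -0.   ] [ 0.639 -0.293  0.068]
```

View pics/top0.png

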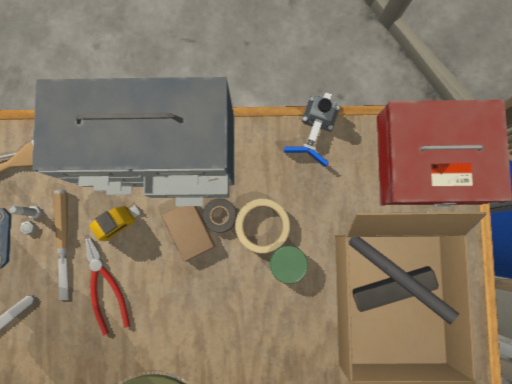

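View pics/scene0.png

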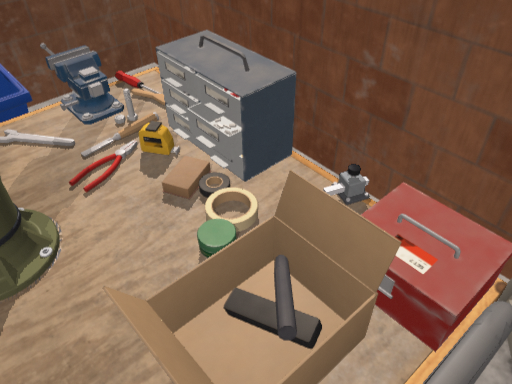

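Run:
```python
from h import *
from scipy.optimize import least_squares
im,d=env.read_camera("top")
def circ(P,r):
    f=lambda c:np.hypot(P[:,0]-c[0],P[:,1]-c[1])-r
    return least_squares(f,P[:,:2].mean(0),loss='soft_l1',f_scale=.002).x
for n,z in(("roll",.025),("wax",.038),("black",.019),("block",.027)):
    r=env.cut_out("top",n)[0];P=cloud("top",d,r["region"]);P=P[abs(P[:,2]-z)<.006]
    c,s,a=cv2.minAreaRect((P[:,:2]*1000).astype(np.float32)); print(n,np.round(c,1),np.round(s,1),round(a,1),"enclosing",[np.round(q,1) for q in cv2.minEnclosingCircle((P[:,:2]*1000).astype(np.float32))])
# stop
hsv=cv2.cvtColor(im,cv2.COLOR_RGB2HSV)
r=env.cut_out("top","stop")[0]["region"]
m=cv2.dilate(r.astype(np.uint8),np.ones((9,9)))>0
blue=m&(hsv[...,0]>100)&(hsv[...,0]<130)&(hsv[...,1]>120)&(hsv[...,2]>80)
B=cloud("top",d,blue);print("blue",len(B),np.round(np.percentile(B[:,2],[5,50,95]),3))
B=B[(B[:,2]>.02)&(B[:,2]<.035)]
v,u=np.nonzero(blue);print("ends",np.round(B[B[:,1].argmax()],3),np.round(B[B[:,1].argmin()],3),np.round(B.mean(0),3),np.round(B[B[:,0].argmax()],3))
A=cloud("top",d,m)
H=A[(A[:,2]>.038)&(A[:,2]<.05)];K=A[A[:,2]>.058]
print("housing",len(H),[np.round(q,1) for q in cv2.minAreaRect((H[:,:2]*1000).astype(np.float32))],"knob",len(K),np.round(K.mean(0),3))
np.save("B.npy",B)
c=cv2.resize(im[85:175,270:390],None,fx=6,fy=6,interpolation=cv2.INTER_CUBIC);cv2.imwrite("pics/stop.png",c[...,::-1])
# height map, 5cm cells, top + scene
P=np.r_[cloud("top",d),cloud("scene",env.read_camera("scene")[1])]
xs=np.arange(.2,.8,.05);ys=np.arange(.7,-.6,-.05)
print("y\\x",np.round(xs*100).astype(int))
for y in ys:
    row=[]
    for x in xs:
        q=P[(P[:,0]>=x)&(P[:,0]<x+.05)&(P[:,1]<y)&(P[:,1]>=y-.05)&(P[:,2]<.6)]
        row.append(int(100*np.percentile(q[:,2],98)) if len(q)>3 else -9)
    print(round(y*100),row)
```

```text
roll [ 388.4 -211.1] [101.1 101. ] 89.3 enclosing [array([ 388. , -211.4]), np.float64(52.1)]
wax [ 314.8 -258.6] [68.9 68.2] 89.7 enclosing [array([ 315.2, -259.5]), np.float64(35.3)]
black [ 409.4 -128.4] [64.5 63.9] 44.8 enclosing [array([ 409.1, -128.2]), np.float64(33.1)]
block [380.  -68.8] [99.4 64.2] 25.9 enclosing [array([378.9, -68.6]), np.float64(56.8)]
blue 266 [0.01  0.027 0.03 ]
ends [ 0.537 -0.256  0.029] [ 0.507 -0.337  0.026] [ 0.528 -0.298  0.027] [ 0.539 -0.27   0.026]
housing 310 [array([ 611.4, -330.3]), array([43.9, 40.9]), np.float64(70.1)] knob 155 [ 0.61  -0.33   0.067]
y\x [20 25 30 35 40 45 50 55 60 65 70 75 80]
70 [-9, -9, -9, -9, -9, -9, -9, -9, -9, -9, -9, -9, -9]
65 [-9, -9, -9, -9, -9, -9, -9, -9, -9, -9, -9, -9, -9]
60 [-9, -9, -9, -9, -9, -9, -9, -9, -9, -9, -9, -9, -9]
55 [-9, -9, 13, 11, -9, -9, -9, -9, -9, -9, -9, -9, -9]
50 [0, 0, 13, -9, -9, 2, 2, 0, 0, -9, -9, -9, -9]
45 [0, 0, 13, 13, 13, 2, 2, 0, 0, -9, -9, -9, -9]
40 [0, 4, 13, 13, 13, 2, 2, 0, -9, -9, -9, -9, -9]
35 [1, 3, 11, 12, 10, 1, 1, 0, 0, -9, -9, -9, -9]
30 [1, 0, 1, 8, 2, 0, 1, 0, 
[... 197 characters left out ...]
 21, -9, -9, -9, -9]
5 [1, 0, 0, 5, 4, 21, 24, 21, 21, -9, -9, -9, -9]
0 [0, 0, 0, 3, 13, 21, 24, 21, 21, -9, -9, -9, -9]
-5 [0, 0, 2, 3, 13, 21, 24, 21, 21, -9, -9, -9, -9]
-10 [0, 0, 2, 2, 13, 21, 21, 21, 21, -9, -9, -9, -9]
-15 [0, 0, 2, 2, 12, 20, 21, 21, 20, -9, -9, -9, -9]
-20 [0, 3, 4, 2, 2, 0, 0, 0, 0, -9, -9, -9, -9]
-25 [0, 3, 4, 2, 2, 0, 2, 1, 0, -9, -9, -9, -9]
-30 [0, 0, 0, 0, 0, 0, 2, 5, 6, -9, -9, -9, -9]
-35 [11, 11, 11, 19, 0, 0, 0, 0, 4, -9, -9, -9, -9]
-40 [4, 10, 10, 19, 19, 10, 10, 10, 10, -9, -9, -9, -9]
-45 [13, 12, 9, 19, 18, 10, 11, 10, 10, -9, -9, -9, -9]
-50 [14, 13, 6, 19, 10, 10, 12, 10, 10, -9, -9, -9, -9]
-55 [11, 11, 11, 18, 10, 10, 12, 10, 10, -9, -9, -9, -9]
```

View pics/stop.png

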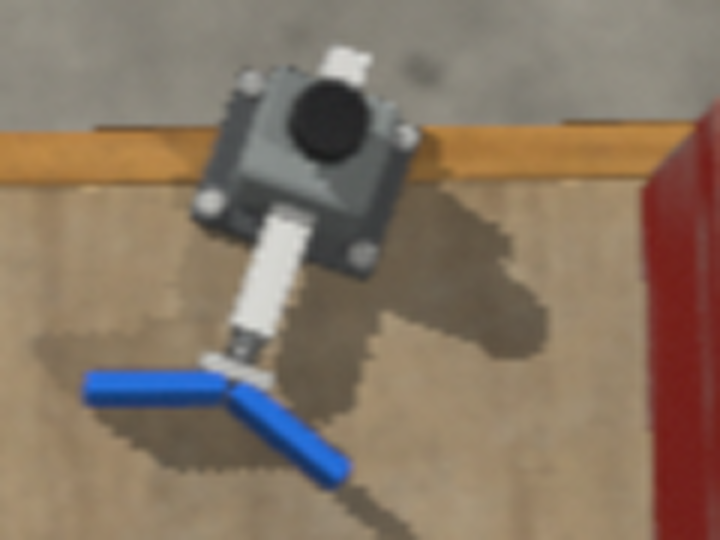

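```bash
cat >> h.py <<'E'
def rows(W):
    o=env.get_obs();p=np.array(o["tool_pos"]);y0=o["tool_rot"][2]
    Rm=rot(o["tool_rot"]);print("t",o["time_s"],"pos",np.round(p,4),"rot",np.round(o["tool_rot"],2),"F",np.round(o["force"],2))
    for w in W:
        s=Rm.T@(np.array(w[:3])-p);print([[round(float(q),4) for q in s],round(float(np.radians(y0-w[3])),4)])
E
python3 - <<'E'
from h import *
W=[(.205,.616,z,161.6) for z in(.28,.33,.38)]
for i in range(1,18):
    a=np.radians(71.6-(71.6+29.3)*i/17);r=.649-(.649-.453)*min(1,i/10)
    W.append((r*np.cos(a),r*np.sin(a),.40,161.6-91.6*i/17))
rows(W)
E
```

```text
t 0.95 pos [0.2056 0.6167 0.2306] rot [179.99   0.   161.56] F [ 0.22 -1.37  0.25]
[[0.0004, -0.0008, -0.0494], -0.0006]
[[0.0004, -0.0008, -0.0994], -0.0006]
[[0.0004, -0.0008, -0.1494], -0.0006]
[[-0.0647, -0.0239, -0.1694], 0.0934]
[[-0.125, -0.0532, -0.1694], 0.1875]
[[-0.1801, -0.088, -0.1694], 0.2815]
[[-0.2294, -0.1276, -0.1694], 0.3755]
[[-0.2725, -0.1711, -0.1694], 0.4696]
[[-0.3091, -0.2178, -0.1694], 0.5636]
[[-0.3392, -0.2668, -0.1694], 0.6577]
[[-0.3625, -0.3171, -0.1694], 0.7517]
[[-0.3793, -0.3681, -0.1694], 0.8457]
[[-0.3896, -0.4189, -0.1694], 0.9398]
[[-0.4114, -0.4604, -0.1694], 1.0338]
[[-0.4288, -0.5039, -0.1694], 1.1279]
[[-0.4416, -0.5491, -0.1694], 1.2219]
[[-0.4497, -0.5953, -0.1694], 1.316]
[[-0.4529, -0.6421, -0.1694], 1.41]
[[-0.4513, -0.6889, -0.1695], 1.504]
[[-0.4449, -0.7354, -0.1695], 1.5981]
```

Emit:
move_arm([
  [[0, 0, -0.05], 0],
  [[0, 0, -0.1], 0],
  [[0, 0, -0.15], 0],
  [[-0.06, -0.022, -0.17], 0.09],
  [[-0.12, -0.05, -0.17], 0.18],
  [[-0.175, -0.085, -0.17], 0.28],
  [[-0.225, -0.125, -0.17], 0.375],
  [[-0.27, -0.17, -0.17], 0.47],
  [[-0.309, -0.217, -0.17], 0.56],
  [[-0.339, -0.266, -0.17], 0.657],
  [[-0.362, -0.317, -0.17], 0.75],
  [[-0.379, -0.368, -0.17], 0.845],
  [[-0.39, -0.418, -0.17], 0.94],
  [[-0.411, -0.46, -0.17], 1.034],
  [[-0.428, -0.503, -0.17], 1.128],
  [[-0.441, -0.549, -0.17], 1.222],
  [[-0.449, -0.595, -0.17], 1.316],
  [[-0.452, -0.642, -0.17], 1.41],
  [[-0.451, -0.689, -0.17], 1.504],
  [[-0.445, -0.735, -0.17], 1.598],
], hand=1, squeeze=20)

```text
time_s: 3.45
tool_pos: [0.3946, -0.223, 0.4007]
tool_rot: [180.0, -0.0, 69.8]
force: [0.4, 0.3, 0.2]
grip_width: 0.0005
```

```bash
cat >> h.py <<'E'
def wcloud(d,o,mask):
    c=env.calibration("wrist");K=np.array(c["intrinsics"]);M=np.array(c["mount"])
    v,u=np.nonzero((d>0)&mask);z=d[v,u]
    P=np.c_[(u-K[0,2])/K[0,0]*z,-(v-K[1,2])/K[1,1]*z,-z]@M[:3,:3].T+M[:3,3]
    return P@rot(o["tool_rot"]).T+np.array(o["tool_pos"])
E
python3 - <<'E'
from h import *
o=env.get_obs();im,d=env.read_camera("wrist");cv2.imwrite("pics/w0.png",im[...,::-1])
for n in("roll","wax","black","stop"):
    for r in env.cut_out("wrist",n)[:1]:
        P=wcloud(d,o,r["region"]);q=np.percentile(P[:,2],90) if len(P) else 0;T=P[abs(P[:,2]-q)<.005]
        print(n,r["conf"],len(P),round(q,3),[np.round(k,1) for k in cv2.minEnclosingCircle((T[:,:2]*1000).astype(np.float32))],np.round(T.mean(0),3))
rows([(.395,-.222,z,70) for z in(.34,.28,.22,.16,.10,.06,.03)])
E
```

```text
roll 0.59 1210 0.026 [array([ 387.7, -208.2]), np.float64(51.9)] [ 0.388 -0.206  0.025]
wax 0.44 1642 0.065 [array([ 610.8, -327.2]), np.float64(12.9)] [ 0.61  -0.326  0.067]
black 0.72 857 0.02 [array([ 409. , -125.3]), np.float64(32.9)] [ 0.409 -0.125  0.019]
stop 0.91 1747 0.062 [array([ 610.7, -327. ]), np.float64(13.0)] [ 0.606 -0.324  0.064]
t 3.7 pos [ 0.3955 -0.2208  0.4007] rot [ 1.7997e+02 -6.0000e-02  7.0050e+01] F [-1.46  0.02 -0.51]
[[-0.0014, -0.0001, 0.0607], 0.0009]
[[-0.0014, -0.0001, 0.1207], 0.0009]
[[-0.0015, -0.0002, 0.1807], 0.0009]
[[-0.0016, -0.0002, 0.2407], 0.0009]
[[-0.0016, -0.0002, 0.3007], 0.0009]
[[-0.0017, -0.0002, 0.3407], 0.0009]
[[-0.0017, -0.0002, 0.3707], 0.0009]
```

View pics/w0.png

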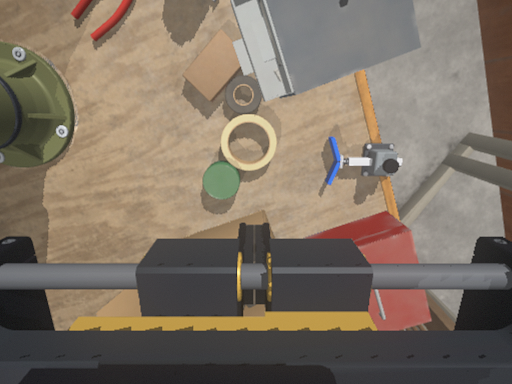

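Emit:
move_arm([
  [[0.003, -0.002, 0.06], 0],
  [[0.003, -0.002, 0.12], 0],
  [[0.003, -0.002, 0.18], 0],
  [[0.003, -0.002, 0.24], 0],
  [[0.003, -0.002, 0.29], 0],
  [[0.003, -0.002, 0.325], 0],
  [[0.003, -0.002, 0.345], 0],
  [[0.003, -0.002, 0.36], 0],
  [[0.003, -0.002, 0.373], 0],
  [[0.003, -0.002, 0.383], 0],
  [[0.003, -0.002, 0.383], 0],
])

```text
time_s: 5.08
tool_pos: [0.3942, -0.2177, 0.0171]
tool_rot: [-179.9, 0.0, 70.0]
force: [-0.8, 0.0, -0.4]
grip_width: -0.0002
```

Emit:
move_arm([
  [[-0.002, 0.005, 0], 0],
  [[-0.004, 0.01, 0], 0],
  [[-0.006, 0.015, 0], 0],
  [[-0.008, 0.02, 0], 0],
  [[-0.011, 0.027, 0], 0],
  [[-0.014, 0.034, 0], 0],
  [[-0.017, 0.041, 0], 0],
  [[-0.02, 0.048, 0], 0],
  [[-0.023, 0.055, 0], 0],
  [[-0.026, 0.062, 0], 0],
  [[-0.029, 0.069, 0], 0],
  [[-0.031, 0.075, 0], 0],
  [[-0.033, 0.08, 0], 0],
  [[-0.034, 0.082, 0], 0],
  [[-0.034, 0.083, 0], 0],
])

```text
time_s: 6.95
tool_pos: [0.4607, -0.2783, 0.0175]
tool_rot: [-180.0, 0.0, 70.0]
force: [-0.8, 0.4, 0.3]
grip_width: 0.0007
```

Run:
```python
from h import *
c0=np.array([.6110,-.3295]);u=np.array([.9397,-.342]);n=np.array([.342,.9397])
o=env.get_obs();print(o["time_s"],np.round(o["tool_pos"],4),o["force"])
for cam in("top","scene","wrist"):
    o=env.get_obs();im,d=env.read_camera(cam);cv2.imwrite(f"pics/{cam}1.png",im[...,::-1])
    for nm,z in(("roll",.025),("wax",.038),("black",.019),("stop",.067)):
        for r in env.cut_out(cam,nm)[:1]:
            P=wcloud(d,o,r["region"]) if cam=="wrist" else cloud(cam,d,r["region"]);T=P[abs(P[:,2]-z)<.005]
            if len(T)<30: continue
            q,rad=cv2.minEnclosingCircle((T[:,:2]*1000).astype(np.float32));q=np.array(q)/1000
            print(cam,nm,round(r["conf"],2),len(T),np.round(q,4),round(rad,1),"stopframe",np.round([(q-c0)@u+.02,(q-c0)@n],4))
t=np.array(env.get_obs()["tool_pos"][:2]);print("tcp",np.round([(t-c0)@u+.02,(t-c0)@n],4))
```

```text
6.95 [ 0.4607 -0.2783  0.0175] [-0.81021753  0.44507658  0.30065648]
scene roll 0.96 162 [ 0.4239 -0.255 ] 45.7 stopframe [-0.1813  0.0061]
scene wax 0.74 921 [ 0.3138 -0.259 ] 36.2 stopframe [-0.2834 -0.0354]
scene black 0.84 436 [ 0.4062 -0.127 ] 34.6 stopframe [-0.2417  0.1203]
scene stop 0.94 90 [ 0.6093 -0.3294] 13.2 stopframe [ 0.0183 -0.0005]
wrist roll 0.77 6893 [ 0.4394 -0.2671] 52.1 stopframe [-1.626e-01 -1.000e-04]
wrist wax 0.68 666 [ 0.3433 -0.2698] 15.8 stopframe [-0.2519 -0.0354]
wrist black 0.89 6153 [ 0.4097 -0.1369] 31.7 stopframe [-0.2351  0.1121]
tcp [-0.1386 -0.0031]
```

View pics/top1.png

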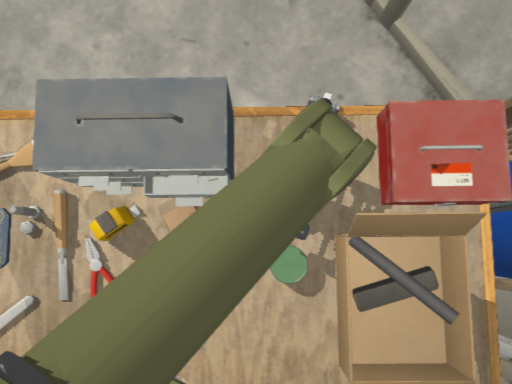

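View pics/wrist1.png

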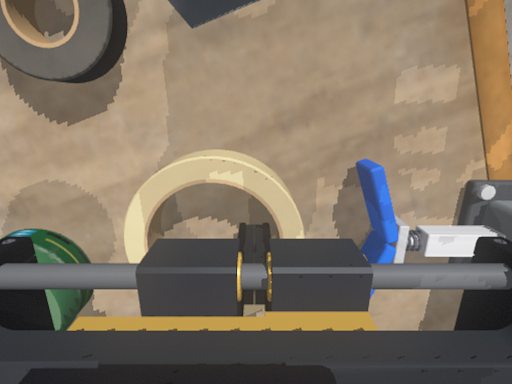

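```bash
cat > m.py <<'E'
from h import *
c0=np.array([.6110,-.3295]);u=np.array([.9397,-.342]);n=np.array([.342,.9397])
def look(cam="wrist"):
    o=env.get_obs();im,d=env.read_camera(cam)
    hsv=cv2.cvtColor(im,cv2.COLOR_RGB2HSV);blue=(hsv[...,0]>100)&(hsv[...,0]<130)&(hsv[...,1]>120)&(hsv[...,2]>60)
    S=lambda P:np.c_[(P[:,:2]-c0)@u+.02,(P[:,:2]-c0)@n,P[:,2]]
    f=(lambda m:S(wcloud(d,o,m))) if cam=="wrist" else (lambda m:S(cloud(cam,d,m)))
    B=f(blue);B=B[(B[:,2]>.018)&(B[:,2]<.035)&(B[:,0]<0)&(B[:,0]>-.12)&(abs(B[:,1])<.06)]
    if len(B)>20: print(cam,"blue",len(B),"y",np.round([B[:,1].min(),B[:,1].max()],4),"x",np.round([B[:,0].min(),B[:,0].max()],4))
    for nm,z in(("roll",.025),("stop",.067)):
      for r in env.cut_out(cam,nm)[:1]:
        T=f(r["region"]);T=T[abs(T[:,2]-z)<.005]
        if len(T)<30: continue
        q,rad=cv2.minEnclosingCircle((T[:,:2]*1000).astype(np.float32));print(cam,nm,round(r["conf"],2),len(T),"stopframe mm",np.round(q,1),round(rad,1))
    t=np.array(o["tool_pos"][:2]);print("tcp",np.round([(t-c0)@u+.02,(t-c0)@n],4),"F along",np.round([o["force"][:2]@u,o["force"][:2]@n,o["force"][2]],2),o["time_s"])
    return im
E
python3 -c "from m import *;look('wrist');look('scene')"
```

```text
wrist blue 2015 y [-0.0319  0.0471] x [-0.0797 -0.0589]
wrist roll 0.72 6897 stopframe mm [-162.7   -0. ] 52.2
tcp [-0.1386 -0.0031] F along [-0.63  0.08 -0.27] 7.7
scene roll 0.86 190 stopframe mm [-179.8    8.5] 47.1
scene stop 0.64 92 stopframe mm [20.4 -2.1] 14.0
tcp [-0.1386 -0.0031] F along [-0.61 -0.41  0.96] 7.85
```

Emit:
move_arm([
  [[0.003, 0.002, 0], 0],
  [[0.0055, 0.004, 0], 0],
  [[0.0055, 0.008, 0], 0],
  [[0.0055, 0.012, 0], 0],
  [[0.0055, 0.016, 0], 0],
  [[0.0055, 0.02, 0], 0],
  [[0.0055, 0.024, 0], 0],
  [[0.0055, 0.027, 0], 0],
  [[0.0055, 0.029, 0], 0],
  [[0.0055, 0.03, 0], 0],
  [[0.0055, 0.03, 0], 0],
])

```text
time_s: 9.38
tool_pos: [0.491, -0.2833, 0.0176]
tool_rot: [180.0, -0.0, 70.0]
force: [-0.4, 0.6, -0.1]
grip_width: 0.0005
```

```bash
python3 -c "
from m import *
im=look('wrist');cv2.imwrite('pics/w2.png',im[...,::-1]);look('scene')"
```

```text
wrist blue 1027 y [0.0078 0.0474] x [-0.0794 -0.0597]
wrist roll 0.71 6665 stopframe mm [-133.4    2.4] 52.2
tcp [-0.1085  0.0024] F along [-0.58  0.4  -0.09] 9.375
scene roll 0.67 175 stopframe mm [-154.7   12.7] 44.2
scene stop 0.8 82 stopframe mm [18.9 -1.8] 12.8
tcp [-0.1085  0.0024] F along [ 0.67 -0.55 -0.12] 9.525
```

View pics/w2.png

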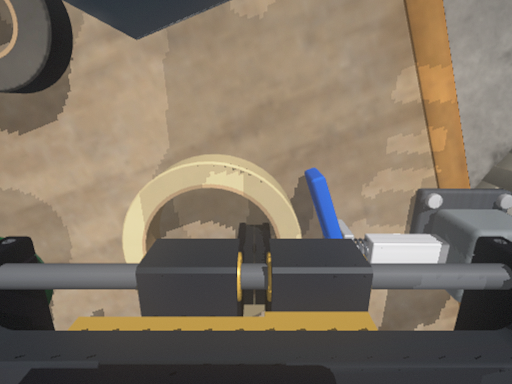

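Emit:
move_arm([
  [[0, 0.002, 0], 0],
  [[0, 0.004, 0], 0],
  [[0, 0.006, 0], 0],
  [[0, 0.007, 0], 0],
  [[0, 0.008, 0], 0],
  [[0, 0.008, 0], 0],
])

```text
time_s: 10.42
tool_pos: [0.4986, -0.2861, 0.0176]
tool_rot: [180.0, 0.0, 70.0]
force: [-1.1, 0.7, 0.5]
grip_width: 0.0006
```

Emit:
move_arm([
  [[0, 0.001, 0], 0],
  [[0, 0.0015, 0], 0],
  [[0, 0.0015, 0], 0],
])

```text
time_s: 10.8
tool_pos: [0.4999, -0.2866, 0.0175]
tool_rot: [180.0, -0.0, 70.0]
force: [-0.4, 0.0, 0.2]
grip_width: 0.0006
```

Emit:
move_arm([
  [[0, 0.001, 0], 0],
  [[0, 0.001, 0], 0],
])

```text
time_s: 11.05
tool_pos: [0.5009, -0.2869, 0.0176]
tool_rot: [180.0, -0.0, 70.0]
force: [-1.0, 0.2, 0.0]
grip_width: 0.0003
```

Emit:
move_arm([
  [[0, 0.001, 0], 0],
  [[0, 0.001, 0], 0],
])

```text
time_s: 11.3
tool_pos: [0.5018, -0.2872, 0.0175]
tool_rot: [180.0, -0.0, 70.0]
force: [-0.2, -0.4, 0.9]
grip_width: 0.0005
```

Emit:
move_arm([
  [[0, 0.001, 0], 0],
  [[0, 0.001, 0], 0],
])

```text
time_s: 11.55
tool_pos: [0.5028, -0.2876, 0.0176]
tool_rot: [180.0, -0.0, 70.0]
force: [-0.9, -0.1, 0.6]
grip_width: 0.0003
```

```bash
python3 -c "
from m import *
look('wrist')"
```

```text
wrist blue 962 y [0.0112 0.0473] x [-0.0794 -0.0598]
wrist roll 0.57 6631 stopframe mm [-121.3    2.6] 52.0
tcp [-0.096   0.0024] F along [-0.86 -0.42  0.57] 11.55
```

Emit:
move_arm([
  [[0, 0.001, 0], 0],
  [[0, 0.001, 0], 0],
])

```text
time_s: 11.95
tool_pos: [0.5036, -0.2879, 0.0175]
tool_rot: [180.0, -0.0, 70.0]
force: [-0.5, 0.2, -0.4]
grip_width: 0.0004
```

Emit:
move_arm([
  [[0, 0.001, 0], 0],
  [[0, 0.001, 0], 0],
])

```text
time_s: 12.2
tool_pos: [0.5043, -0.2882, 0.0175]
tool_rot: [-180.0, -0.0, 70.0]
force: [-2.4, 0.5, 1.1]
grip_width: 0.0005
```

Emit:
move_arm([
  [[0, 0.001, 0], 0],
  [[0, 0.001, 0], 0],
])

```text
time_s: 12.45
tool_pos: [0.5049, -0.2884, 0.0174]
tool_rot: [-179.9, -0.0, 70.0]
force: [-3.0, 2.1, 3.8]
grip_width: 0.0005
```

Emit:
move_arm([
  [[0, 0.001, 0], 0],
  [[0, 0.001, 0], 0],
])

```text
time_s: 12.7
tool_pos: [0.5055, -0.2886, 0.0174]
tool_rot: [-179.9, -0.0, 70.0]
force: [-4.6, 3.0, 4.1]
grip_width: 0.0001
```

```bash
python3 -c "
from m import *
look('wrist');look('scene')"
```

```text
wrist blue 947 y [0.0113 0.0472] x [-0.078  -0.0582]
wrist roll 0.81 6639 stopframe mm [-118.5    2.6] 51.9
tcp [-0.0931  0.0023] F along [-5.37  1.19  4.12] 12.7
scene roll 0.7 130 stopframe mm [-147.6    7.1] 33.6
scene stop 0.76 41 stopframe mm [21.6 -5.7] 10.9
tcp [-0.0931  0.0023] F along [-5.37  0.41  3.4 ] 12.85
```

Emit:
move_arm([
  [[0, 0.001, 0], 0],
  [[0, 0.001, 0], 0],
])

```text
time_s: 13.25
tool_pos: [0.5059, -0.2887, 0.0173]
tool_rot: [-179.8, -0.0, 70.0]
force: [-5.1, 3.3, 4.3]
grip_width: 0.0003
```

Emit:
move_arm([
  [[0, 0.001, 0], 0],
  [[0, 0.001, 0], 0],
])

```text
time_s: 13.5
tool_pos: [0.5062, -0.2889, 0.0172]
tool_rot: [-179.7, -0.1, 70.0]
force: [-8.0, 3.4, 6.8]
grip_width: 0.0006
```

```bash
python3 -c "
from m import *
look('wrist')
o=env.get_obs();im,d=env.read_camera('wrist');r=env.cut_out('wrist','roll')[0]['region'];P=wcloud(d,o,r);print(np.round(np.percentile(P[:,2],[10,25,50,75,90,98]),4))"
```

```text
wrist blue 942 y [0.0113 0.0474] x [-0.0772 -0.0575]
wrist roll 0.81 6567 stopframe mm [-117.8    2.6] 51.9
tcp [-0.0923  0.0023] F along [-8.69  0.46  6.79] 13.5
[0.0153 0.0243 0.0249 0.0254 0.0258 0.0263]
```

Emit:
move_arm([
  [[0, 0.001, 0], 0],
  [[0, 0.001, 0], 0],
])

```text
time_s: 14.0
tool_pos: [0.5066, -0.289, 0.0171]
tool_rot: [-179.7, -0.1, 70.0]
force: [-8.7, 4.1, 7.5]
grip_width: 0.0008
```

Emit:
move_arm([
  [[0, 0.001, 0], 0],
  [[0, 0.001, 0], 0],
  [[0, 0.001, 0], 0],
  [[0, 0.001, 0], 0],
])

```text
time_s: 14.5
tool_pos: [0.507, -0.2892, 0.0171]
tool_rot: [-179.6, -0.1, 70.0]
force: [-10.6, 3.9, 9.3]
grip_width: 0.0005
```

```bash
python3 -c "
from m import *
look('wrist');look('wrist')"
```

```text
wrist blue 942 y [0.0113 0.0472] x [-0.0765 -0.0567]
wrist roll 0.96 6684 stopframe mm [-116.7    4.3] 53.0
tcp [-0.0915  0.0023] F along [-11.26   0.08   9.33] 14.5
wrist blue 945 y [0.0112 0.0474] x [-0.0765 -0.0567]
wrist roll 0.87 6715 stopframe mm [-116.9    2.9] 52.4
tcp [-0.0916  0.0023] F along [-11.45   0.45   8.95] 14.65
```

Emit:
move_arm([
  [[0, 0, 0], 0],
  [[0, 0, 0], 0],
  [[0, 0, 0], 0],
  [[0, -0.0005, 0], 0],
  [[0, -0.001, 0], 0],
  [[0, -0.0015, 0], 0],
  [[0, -0.002, 0], 0],
  [[0, -0.0025, 0], 0],
  [[0, -0.003, 0], 0],
  [[0, -0.0035, 0], 0],
  [[0, -0.004, 0], 0],
  [[0, -0.0045, 0], 0],
  [[0, -0.005, 0], 0],
  [[0, -0.0055, 0], 0],
  [[0, -0.006, 0], 0],
  [[0, -0.0065, 0], 0],
  [[0, -0.007, 0], 0],
  [[0, -0.0075, 0], 0],
  [[0, -0.008, 0], 0],
])

```text
time_s: 17.18
tool_pos: [0.5035, -0.2877, 0.018]
tool_rot: [179.9, -0.0, 70.0]
force: [0.3, -0.2, -0.4]
grip_width: 0.0004
```

```bash
python3 -c "
from m import *
look('wrist');look('wrist')"
```

```text
wrist blue 951 y [0.0114 0.0472] x [-0.079  -0.0593]
wrist roll 0.59 6454 stopframe mm [-119.9    3.3] 51.7
tcp [-0.0953  0.0025] F along [ 0.32 -0.07 -0.37] 17.175
wrist blue 949 y [0.0112 0.0471] x [-0.079  -0.0594]
wrist roll 0.67 6604 stopframe mm [-119.5    2.4] 52.0
tcp [-0.0958  0.0025] F along [ 0.01 -0.99 -0.28] 17.325
```

Emit:
move_arm([
  [[0, -0.001, 0], 0],
  [[0, -0.003, 0], 0],
  [[0, -0.006, 0], 0],
  [[0, -0.009, 0], 0],
  [[0, -0.012, 0], 0],
  [[0, -0.015, 0], 0],
  [[0, -0.018, 0], 0],
  [[0, -0.02, 0], 0],
  [[0, -0.02, 0], 0],
  [[0, -0.02, -0.01], 0],
  [[0, -0.02, -0.02], 0],
  [[0, -0.02, -0.04], 0],
  [[0, -0.02, -0.08], 0],
  [[0, -0.02, -0.13], 0],
  [[0, -0.02, -0.18], 0],
  [[0, -0.02, -0.24], 0],
  [[0, -0.02, -0.3], 0],
  [[0, -0.02, -0.35], 0],
  [[0, -0.02, -0.38], 0],
  [[0, -0.02, -0.38], 0],
])

```text
time_s: 19.98
tool_pos: [0.4841, -0.2819, 0.4012]
tool_rot: [179.7, -0.0, 69.9]
force: [-1.3, 0.1, 0.8]
grip_width: 0.0006
```

```bash
python3 -c "
from m import *
im=look('wrist');cv2.imwrite('pics/w3.png',im[...,::-1]);im=look('scene')
from h import *
im,d=env.read_camera('scene')
for n in('wax','black','block'):
    r=env.cut_out('scene',n)[0];P=cloud('scene',d,r['region']);print(n,np.round(np.median(P,0),3))"
```

```text
wrist blue 186 y [-0.0408  0.0462] x [-0.0795 -0.0596]
wrist roll 0.7 1078 stopframe mm [-120.3    3.2] 51.8
wrist stop 0.69 172 stopframe mm [19.1  2.2] 12.4
tcp [-0.1155  0.0013] F along [-1.22 -0.32  0.84] 19.975
scene stop 0.84 102 stopframe mm [19.2 -0.8] 13.2
tcp [-0.1168  0.0022] F along [-0.66  0.14 -0.13] 20.125
wax [ 0.308 -0.264  0.037]
black [ 0.405 -0.136  0.017]
block [ 0.368 -0.078  0.026]
```

View pics/w3.png

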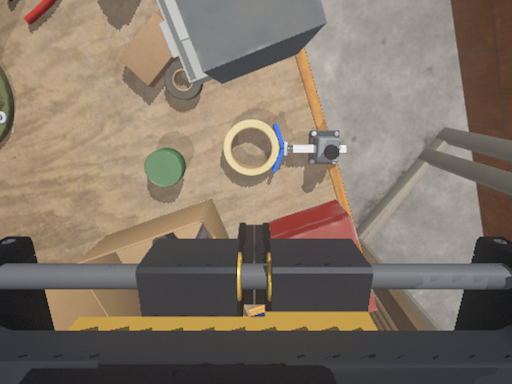

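Emit:
move_arm([
  [[0, 0.004, 0.06], 0],
  [[0, 0.008, 0.12], 0],
  [[0, 0.012, 0.18], 0],
  [[0, 0.016, 0.24], 0],
  [[0, 0.02, 0.3], 0],
  [[0, 0.02, 0.33], 0],
  [[0, 0.02, 0.345], 0],
  [[0, 0.02, 0.345], 0],
  [[0, 0.02, 0.345], 0],
])

```text
time_s: 21.6
tool_pos: [0.5038, -0.2882, 0.0541]
tool_rot: [179.8, -0.0, 70.0]
force: [0.2, 0.5, 0.0]
grip_width: 0.0004
```

```bash
python3 -c "
from m import *
for i in range(3): im=look('wrist')
cv2.imwrite('pics/w4.png',im[...,::-1])
o=env.get_obs();im,d=env.read_camera('wrist')
for n in('black','roll'):
    r=env.cut_out('wrist',n)
    if r: P=wcloud(d,o,r[0]['region']);print(n,len(P),[np.round(k,1) for k in cv2.minEnclosingCircle((P[:,:2]*1000).astype(np.float32))],np.round(np.percentile(P[:,2],[50,95]),3))
"
```

```text
wrist blue 904 y [-0.0073  0.0472] x [-0.0787 -0.0589]
wrist roll 0.88 5007 stopframe mm [-120.     2.7] 52.2
wrist stop 0.96 1093 stopframe mm [17.9  3.5] 12.4
tcp [-0.0949  0.0022] F along [-0.02  0.55  0.05] 21.6
wrist blue 904 y [-0.0073  0.0472] x [-0.0789 -0.0591]
wrist roll 0.64 4882 stopframe mm [-119.9    3.1] 51.9
wrist stop 0.96 1046 stopframe mm [17.8  3.5] 12.4
tcp [-0.0951  0.0023] F along [ 0.38  0.33 -0.3 ] 21.75
wrist blue 904 y [-0.0062  0.0472] x [-0.0789 -0.0592]
wrist roll 0.56 4940 stopframe mm [-119.6    2.8] 51.8
wrist stop 0.69 922 stopframe mm [16.6  4.8] 11.7
tcp [-0.0957  0.0024] F along [ 0.23 -0.07  0.36] 21.9
black 4902 [array([ 420.1, -149. ]), np.float64(50.4)] [0.019 0.02 ]
roll 5883 [array([ 477. , -276.7]), np.float64(56.5)] [0.025 0.026]
```

View pics/w4.png

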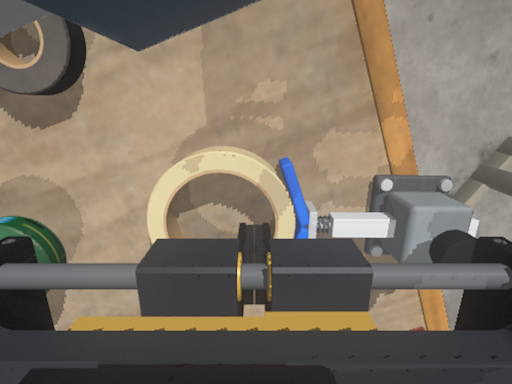

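```bash
python3 -c "
from cell import env
print(env.sign_off())"
```

```text
the job is handed in; nothing more can be done
None
```

I slid the roll out of the cluster from inside its hole, pressed it into the blue V and left it lying against the V. I signed off with about 22 s of the 56 s used. No verdict was reported.

**Press:** The V gave about 3.0 mm, half its travel, which is about 7.5 N on the spring. The wrist read 11.4 N, which includes friction because the tool was also pressing down by about 9 N. I held it for about 1 s, then eased off slowly.

**Last checks:**
- **Contact:** the V was still about 0.4 mm compressed after the fingers were out, so the roll should be touching at roughly 1 N. This is the least certain figure, as it is close to the measuring resolution.
- **Position:** the roll is flat, within about 1 mm of the V's middle line and about 120 mm in front of the housing.
- **Tin and block:** both read within about 1 mm of their starting positions in the scene camera.
- **Black tape:** not firmly confirmed. The arm or picture edge partly cut it off in the late views. The readings that disagree are about 10 mm off in the scene camera and a poor circle fit from the wrist camera. In the earlier, clear scene view, after the roll had left the cluster, its position agreed within 3 mm. Nothing went near it after that.

The top and wrist cameras differed by about 3 mm sideways. I lined the roll up by the wrist camera's own view of both the roll and the V, so that offset cancels.

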